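Index the board dial one station and seat its plunger

ROBOT

A 6-joint arm with a two-finger parallel gripper is mounted at the origin on the work surface; the furniture and walls round the work are solid. World frame = base frame: x ahead of the robot, y to its left, z up, the work surface at z = 0. Lengths are in m, angles in rad, forces in N, time in s.
With the tool pointing down it reaches from about 0.35 to 0.775 m from the base axis. Payload 5.5 kg.
Tool frame: the origin (TCP) lies between the finger pads; the fingertips stand 17 mm ahead of it and the grasp point (between the pads) lies 2 mm behind it (env.finger_overhang is the distance from the TCP to the fingertips, in m); z points along the fingers, y is the line along which they close (so a half turn about z gives the same grasp; the last joint's range is limited). The gripper opens to 85 mm and grips with 20 to 120 N. Pads are 22 mm wide; open, the fingers measure 114 mm over their backs; the gripper's body (76 mm by 85 mm) begins 54 mm behind the grasp point. The pads swing forward as they close: fully open they stand 13 mm farther back than shut.
Start: joints at [-1.337, 0.313, 0.046, 1.304, 0, 1.431], TCP at [0.21, -0.535, 0.248] pointing down, gripper open.
Joint ranges: [-2.76, 2.76], [-0.86, 1.69], [-1.03, 1.26], [-2.2, 2.34], [-1.47, 1.5], [-3.14, 3.14]. Speed limits (rad/s): [2.57, 2.57, 3.14, 3.14, 3.14, 3.14].

INTERFACE

Orientations are given as a unit quaternion [w, x, y, z].
In Python, from workcell import env gives the robot as it stands. The module is installed in compiled form; this text tells all that it offers.
- The arm moves only by the shell command python3 -m pendant 'ROWS' [FORCE]. ROWS is JSON, a list of rows, each a list of 5 numbers: the gripper's target within -1 to 1 (fully open at 1, half-way at 0, shut at -1), then the shift along the tool's x, y, z in m, then the turn about the tool's z in rad. A call has 1 to 8 rows; each row shifts and turns the commanded pose from where the row before left it, along the tool's axes as they then stand; what a row does not reach is not made up. A row lasts 1/8 s, in which the tool goes at most 62.5 mm and 10.7 degrees, less where a joint would pass 70% of its speed; a pose out of reach is approached as far as the arm can. A call with a gripper value outside its range is refused whole. The fingers move at their own pace and stop on an object; FORCE is the grip in N (left out, the last holds). Time passes only in rows, so rows that do not move let the fingers close. It gives the time, the measured TCP pose, the force, the opening and the grip force at its end, in the units of the state.
- env.get_state(): the state, without advancing time (a new reading comes with each control period).
- env.read_camera(name): name is "scene" or "side" or "wrist"; returns the picture (480x640x3 uint8, red, green, blue); there is no depth.
- env.calibration(name): a dict with "K" (3x3 intrinsics, pixels), "distortion" ([k1, k2, p1, p2, k3] as OpenCV has them; the pictures are not rectified), "T" (4x4, takes a point from camera to world coordinates); the wrist camera has in their place "tool_from_camera" (4x4, takes a point from camera to tool coordinates, whose origin is the TCP and whose axes are the flange's). Camera axes: x right, y down, z forward; pixel columns grow to the right and rows downward; lengths in m; the calibration is good to about 2 mm. A picture is of the moment at which its call begins: read the wrist's pose just before it. calibration takes no time and is no camera call.
- env.hand_in(): hands the job in; it is judged then, once.
Trained networks look in the newest picture that a camera, given by its name, has taken for a name from the list of things; names that differ only in an ending like _2 or _b are one class to them, and where a whole thing is asked for, a point or a joint stands for the part that bears it (a point fixed in the world has none). Each returns a list of dicts, best first, with "score" (0 to 1); they miss things now and then, are a little off and sometimes report something else, mostly with a low value. They report only what shows in the picture. A call takes as long as a camera call.
- env.recognise(camera, label): "centre" ([column, row] in pixels, amid what is visible of it).
The state is a dict: "clock": time; "joint_pos": joint angles; "qvel": joint speeds; "tau": joint torques, N m; "tcp_pos": TCP position; "orientation": TCP orientation; "wrist_force": force on the tool from outside, world axes, zero at the start; "ft_torque": the same for the moment, N m; "finger_gap": finger opening in m; "grip_force": force on a finger pad.
Only numpy, scipy, OpenCV 4.12 (cv2) and the standard library are available. Lean on these libraries where they do the work, as an engineer would, in place of code of your own. Each camera call takes 0.05 s, during which the arm holds its last target. There are 200 camera calls.

TASK

Bring the nest with the blue board round to the work side, at the red pointer: pull up the black spring plunger, turn the dial one station clockwise (seen from above) until the plunger drops into the next notch, then press its knob fully home. Find the notch by feel, without straining the plunger's pin; do not turn the dial backwards or on past the notch, and leave the rest of the bench undisturbed.

Things in the scene. Friction and masses are not known exactly. Their poses are not given: they have to be found in the camera images.
- index_base: Cast grey foot of the index fixture, fixed to the bench. Origin on the bench top on the dial's axis, z up; its -x axis points from the dial's axis to the work pointer. Foot and lugs reach 136 mm from the axis, up to 20 mm high. It carries a notched index plate (top 40 mm above the bench), hidden under the dial.
- work_pointer (a point): Tip of the small red pointer at the dial's rim, 133 mm from the axis and 49 mm above the bench, marking the work side. (The notch, not the pointer, sets where the nest stops: up to 15 mm to either side of it.)
- dial_axis (a point): Centre of the dial's top face, 54 mm above the bench. The dial is an aluminium disc of 250 mm diameter, 10 mm thick, turning about the vertical. Its hub (44 mm diameter) rises to 70 mm above the bench. It carries four nests a quarter turn apart and, midway between two of them, the plunger's housing.
- blue_nest (a point): On the dial: centre of the top (60 mm above the bench) of the black nest that holds the blue board; 75 mm from the dial's axis, a quarter turn anticlockwise of the work pointer at the start. Each nest is 66 mm (radial) x 48 mm and has a board fixed in it; boards and clips rise to 69 mm above the bench.
- dial (a joint): Turn of the dial, rad: 0 at the start, growing clockwise seen from above. Stiff (0.25 N m, to 0.5 N m while the pin drags on the plate); stays where left. The next notch is in a stop block clamped by hand to the index plate somewhere between 1.43 and 1.71 (about a quarter turn on). Its place is not measured and must be felt; in it the pin has 1.2 mm of play each way.
- boss (a point): On the dial: axis of the plunger's housing, 105 mm from the dial's axis, 73 mm above the bench. The housing is a steel cylinder of 24 mm diameter, 60 to 88 mm above the bench, on a 32 x 30 mm flange; rigid with the dial, good to push on from the side. Bare dial for 35 mm beside it, then nests. It starts an eighth of a turn anticlockwise of the work pointer and passes it.
- knob_top (a point): Centre of the top of the plunger's black knob, on the housing's axis. The knob is a cylinder of 26 mm diameter, 21 mm tall; when the plunger is home its top is 112 mm above the bench and its underside 3 mm above the housing.
- plunger (a joint): Height of the plunger above home, m: 0 home, 0.012 right up (solid end). Its pin rides on the index plate at 0.007. The spring (1 N per mm of height) and 3 N of drag in its guide make the lift take up to 15 N. Let go over the plate it rides; over a notch it snaps by itself to about 0.002 (dial blocked both ways) and needs 4 to 10 N on the knob to go home to its solid shoulder.
- index_pin: The plunger's steel pin, 8 mm diameter, round nose, hidden under the dial; origin at the tip of the nose, 32 mm above the bench when home, 8 mm deep in a notch. Fragile: it may not be loaded with more than 25 N against the index plate, by turning the dial with the pin in a notch or by pressing the knob hard while the pin rides on the plate.
- flux_bottle: White flux bottle with a red cap, 38 mm diameter, 90 mm tall, standing loose to the left of the fixture; origin at the centre of its underside. Bystander.
- solder_spool: Loose spool of solder standing on its flange, 55 mm diameter, 60 mm tall, to the left of the fixture; origin at the centre of its underside. Bystander.
- component_box: Loose cream lidded box, 46 x 62 x 24 mm, to the left of the fixture; origin at the centre of its underside. Bystander.

How it is judged:
By the outcome, as a careful person would: the job done as asked, in the order asked, and still so for the second after the job is handed in, with the robot touching nothing.
It also fails if it takes over 54 s, if anything falls off the work surface, if the arm or the gripper's body presses on something with over 40 N, if the wrist force passes 120 N, or if a joint passes its speed limit or range.

## Working session

There is one attempt and no reset: what is moved stays moved. The work goes in short steps, Python scripts to look and compute and a shell command to move; the robot and the scene stay as the last step left them, time stands still between calls to the robot, and variables do not carry over. Pictures are saved under pics/ and viewed, at most 10 in all, crops included, and the job is handed in when it is done.

```bash
mkdir -p pics
cat > h.py <<'E'
import numpy as np, cv2
from scipy.spatial.transform import Rotation as R
from workcell import env
def camT(name):
    c=env.calibration(name)
    if 'T' in c: T=np.array(c['T'])
    else:
        s=env.get_state(); q=s['orientation']; W=np.eye(4)
        W[:3,:3]=R.from_quat([q[1],q[2],q[3],q[0]]).as_matrix(); W[:3,3]=s['tcp_pos']
        T=W@np.array(c['tool_from_camera'])
    return np.array(c['K']),np.array(c['distortion']),T
def at_z(name,px,z,cam=None):
    K,D,T=cam or camT(name)
    p=cv2.undistortPoints(np.array([[px]],float),K,D)[0,0]
    d=T[:3,:3]@[p[0],p[1],1]; o=T[:3,3]
    return o+d*(z-o[2])/d[2]
def snap(name,f):
    cam=camT(name); im=env.read_camera(name); cv2.imwrite(f,im[:,:,::-1]); return cam
E
python3 - <<'E'
from h import *
print(env.get_state())
for n in ['scene','side']:
    cam=snap(n,f'pics/{n}0.png')
    print(n,'cam at',cam[2][:3,3].round(3))
    for l,z in [('knob_top',.105),('boss',.073),('dial_axis',.06),('blue_nest',.06),('index_base',.03),('flux_bottle',.045),('solder_spool',.03),('component_box',.012)]:
        for d in env.recognise(n,l)[:2]: print(l,np.round(d['centre'],1),round(d['score'],2),at_z(n,d['centre'],z,cam).round(3))
E
```

```text
{'clock': 0.0, 'joint_pos': array([-1.33661894e+00,  3.14003311e-01,  4.49956130e-02,  1.30359654e+00,
        2.17981297e-05,  1.43119454e+00]), 'qvel': array([ 2.96794387e-03, -4.38467324e-04, -1.21640455e-04, -4.97011996e-05,
       -3.27567453e-04, -2.15767274e-03]), 'tau': array([-3.00105721e-04, -4.80627251e+01,  2.98533207e+01,  1.92318106e-02,
       -2.71779854e-04,  6.46060272e-06]), 'tcp_pos': array([ 0.20983909, -0.53483848,  0.24741399]), 'orientation': array([-9.03461678e-04,  9.82586514e-01,  1.85803460e-01, -3.18433292e-05]), 'wrist_force': array([-0.3701068 ,  0.06455065,  0.57744709]), 'ft_torque': array([ 0.01006068,  0.01740946, -0.03640334]), 'grip_force': 0.0, 'finger_gap': 0.08563319752743011}
scene cam at [1.037e+00 1.000e-03 7.880e-01]
knob_top [261.5 228.6] 0.56 [ 0.522 -0.063  0.105]
boss [265.2 230.2] 0.58 [ 0.502 -0.059  0.073]
boss [298.9 291. ] 0.56 [ 0.631 -0.005  0.073]
dial_axis [298.3 287.5] 0.79 [ 0.617 -0.006  0.06 ]
dial_axis [301.  289.1] 0.34 [ 0.62  -0.002  0.06 ]
blue_nest [299.1 289. ] 0.88 [ 0.62  -0.005  0.06 ]
blue_nest [296.1 292.2] 0.74 [ 0.626 -0.01   0.06 ]
index_base [297.  293.5] 0.64 [ 0.611 -0.009  0.03 ]
index_base [419.3 326.6] 0.46 [0.692 0.191 0.03 ]
flux_bottle [422.2 327.1] 0.85 [0.7   0.192 0.045]
solder_spool [427.4 241.3] 0.9 [0.52 0.24 0.03]
component_box [417.2 209. ] 0.64 [0.428 0.241 0.012]
side cam at [ 1.119 -0.215  1.111]
knob_top [260.7 241.8] 0.7 [ 0.522 -0.059  0.105]
boss [302.3 281.3] 0.61 [ 0.622 -0.013  0.073]
dial_axis [303.6 279.7] 0.58 [ 0.613 -0.007  0.06 ]
blue_nest [303.5 280.9] 0.85 [ 0.616 -0.008  0.06 ]
index_base [299.  279.8] 0.65 [ 0.595 -0.01   0.03 ]
flux_bottle [406.4 282.3] 0.81 [0.697 0.183 0.045]
solder_spool [391.6 214.4] 0.95 [0.531 0.24  0.03 ]
component_box [370.5 183.5] 0.82 [0.425 0.244 0.012]
```

View pics/scene0.png

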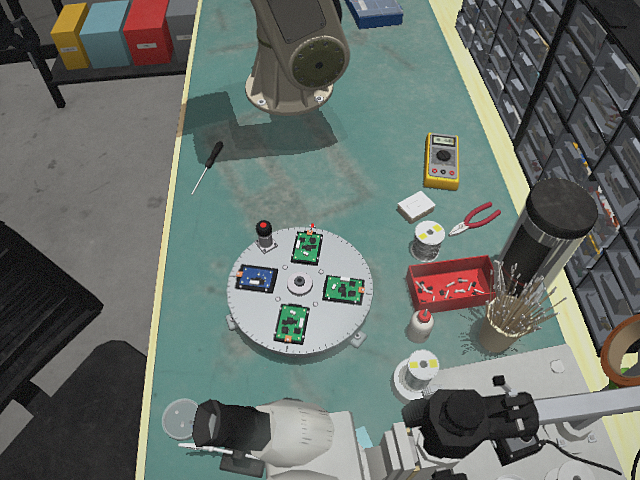

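View pics/side0.png

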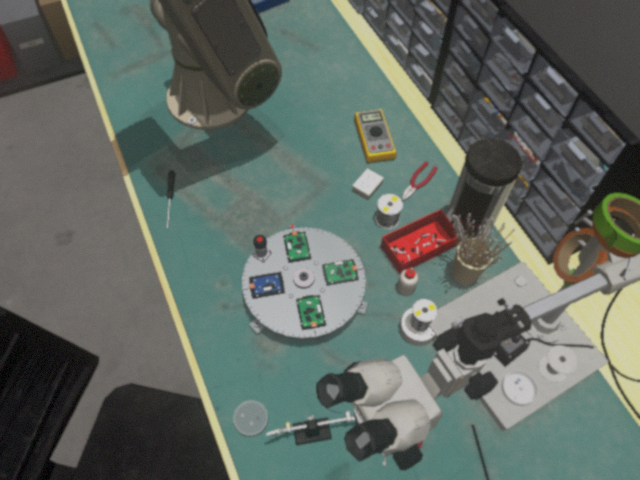

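The scene view shows the dial with its hub at about (299,282). The knob is at (263,228) and the red pointer tip at (312,227), both on the robot's side. The blue board is at (256,279) on the right (−y) and the bystanders are at +y. The side view agrees, with the knob at (260,241). Next I move above the knob and align tool x with the clockwise tangent.

```bash
python3 -m pendant '[[1,0.04,-0.028,0,0],[1,0.04,-0.028,0,0],[1,0.04,-0.028,0,0],[1,0.04,-0.028,0,0],[1,0.04,-0.028,0,0],[1,0.04,-0.028,0,0],[1,0.04,-0.028,0,0],[1,0.04,-0.028,0,0]]'
python3 -m pendant '[[1,0.035,-0.025,0,0],[1,0.035,-0.025,0,0],[0.2,0,0,0,-0.175],[0.2,0,0,0,-0.175],[0.2,0,0,0,-0.175],[0.2,0,0,0,-0.175],[0.2,0,0,0,-0.175],[0.2,0,0,0,-0.175]]'
python3 -m pendant '[[0.2,0,0,0,-0.175],[0.2,0,0,0,-0.175],[0.2,0,0,0,-0.175],[0.2,0,0,0,-0.175],[0.2,0,0,0,0],[0.2,0,0,0,0]]'
python3 - <<'E'
from h import *
cam=snap('wrist','pics/w1.png'); print(cam[2].round(3))
for l,z in [('knob_top',.112),('dial_axis',.07),('blue_nest',.06)]:
    for d in env.recognise('wrist',l)[:2]: print(l,np.round(d['centre'],1),round(d['score'],2),at_z('wrist',d['centre'],z,cam).round(3))
E
```

```text
clock: 1.9
tcp_pos: [0.4268, -0.2086, 0.2486]
orientation: [0.0, 0.983, 0.186, 0.0]
wrist_force: [0.2, -0.1, 0.5]
finger_gap: 0.0855
grip_force: 0.0
clock: 2.9
tcp_pos: [0.473, -0.1379, 0.2484]
orientation: [0.0, 0.755, 0.655, 0.0]
wrist_force: [-0.6, -0.4, -0.1]
finger_gap: 0.0509
grip_force: 0.0
clock: 3.65
tcp_pos: [0.473, -0.1378, 0.2483]
orientation: [0.0, 0.488, 0.873, -0.0]
wrist_force: [1.2, -0.8, -0.7]
finger_gap: 0.0513
grip_force: 0.0
[[ 0.853  0.499  0.154  0.436]
 [ 0.522 -0.816 -0.249 -0.073]
 [ 0.001  0.293 -0.956  0.374]
 [ 0.     0.     0.     1.   ]]
knob_top [417.4 177.7] 0.86 [ 0.517 -0.058  0.112]
dial_axis [516.5 158.4] 0.66 [0.595 0.003 0.07 ]
blue_nest [514.2 156.7] 0.81 [0.597 0.006 0.06 ]
```

View pics/w1.png

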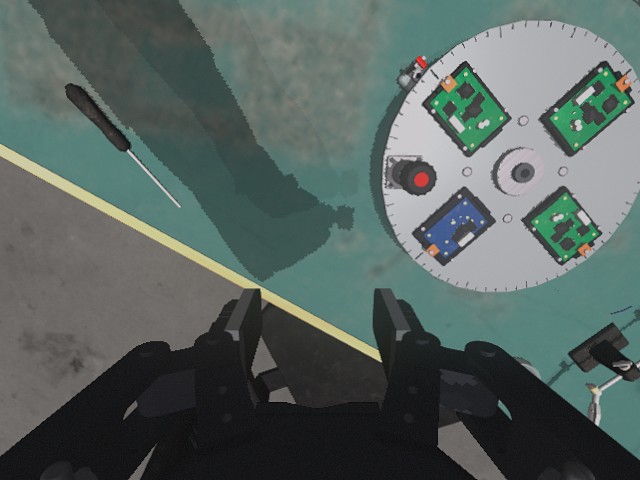

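The knob's top (red dot) is at (421,180), the hub top at (521,172), the pointer tip at about (424,66), and the blue board at (456,224).

Run:
```python
from h import *
k=at_z('wrist',(421,179.5),.112);c=at_z('wrist',(520,172.5),.07);p=at_z('wrist',(425,67),.049)
print(k,c,p)
for a in (k,p): d=a-c; print(np.hypot(d[0],d[1]),np.degrees(np.arctan2(d[1],d[0])))
# scene
k=at_z('scene',(263,222.5),.112);c=at_z('scene',(299,281.5),.07);p=at_z('scene',(312,228),.049);print(k,c,p)
for a in (k,p): d=a-c; print(np.hypot(d[0],d[1]),np.degrees(np.arctan2(d[1],d[0])))
s=env.get_state();M=R.from_quat(np.roll(s['orientation'],-1)).as_matrix();print(M.T@(np.array([.517,-.058,.2])-s['tcp_pos']), np.degrees(np.arctan2(M[1,0],M[0,0])))
```

```text
[ 0.5204457  -0.05797134  0.112     ] [ 0.60560882 -0.00418791  0.07      ] [0.48546439 0.02601273 0.049     ]
0.10072445263608111 -147.72618189825965
0.12388204362525665 165.88993305496479
[ 0.51447496 -0.05928486  0.112     ] [ 0.61126812 -0.00429893  0.07      ] [0.48604905 0.02572534 0.049     ]
0.11132101162316872 -150.400107948336
0.12876828226164563 166.5165120696328
[0.04491091 0.07935931 0.0483012 ] 121.62493987634392
```

```bash
python3 -m pendant '[[0.2,0.02,0.04,0.01,0],[0.2,0.025,0.039,0.02,0],[0.2,0,0,0.02,0],[0.2,0,0,0,0],[0.2,0,0,0,0]]'
python3 - <<'E'
from h import *
cam=snap('wrist','pics/w2.png')
for d in env.recognise('wrist','knob_top')[:2]: print(np.round(d['centre'],1),round(d['score'],2),at_z('wrist',d['centre'],.112,cam).round(4))
E
```

```text
clock: 4.47
tcp_pos: [0.5167, -0.0584, 0.199]
orientation: [0.0, 0.488, 0.873, 0.0]
wrist_force: [-1.1, -0.3, 0.5]
finger_gap: 0.0512
grip_force: 0.0
[320.7 251.5] 0.81 [ 0.5198 -0.0547  0.112 ]
```

View pics/w2.png

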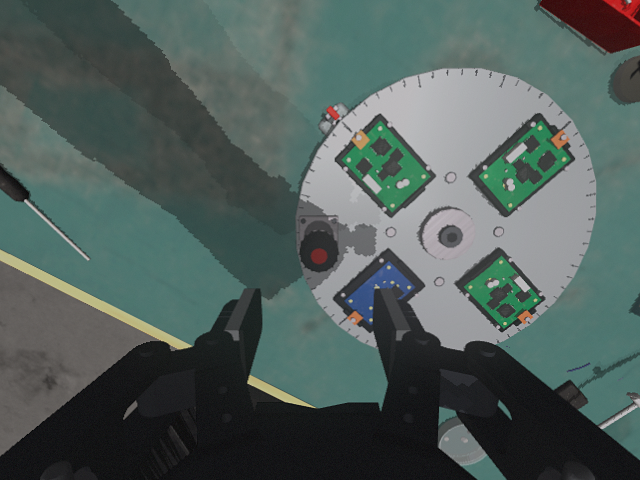

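The red dot on the knob is at (319,257), between the pads' lines, and the hub top is at about (446,234).

Run:
```python
from h import *
k=at_z('wrist',(319,257),.112);c=at_z('wrist',(446,234),.07);p=at_z('wrist',(333,112),.049)
print(k,c,p)
for a in (k,p): d=a-c; print(np.hypot(d[0],d[1]),np.degrees(np.arctan2(d[1],d[0])))
s=env.get_state();M=R.from_quat(np.roll(s['orientation'],-1)).as_matrix();print(M.T@(k-s['tcp_pos']))
```

```text
[ 0.52140624 -0.05908152  0.112     ] [ 0.60486361 -0.00324431  0.07      ] [0.48095839 0.02784887 0.049     ]
0.10041378190572728 -146.2154722107195
0.12774697434712026 165.91290050760733
[-0.0024595   0.00342725  0.08734433]
```

```bash
python3 -m pendant '[[0.2,-0.001,0.002,0.03,0],[0.2,0,0,0.03,0],[0.2,0,0,0.02,0],[0.2,0,0,0.012,0],[0.2,0,0,0,0]]'
python3 -m pendant '[[-0.3,0,0,0,0],[-0.6,0,0,0,0],[-0.6,0,0,0,0],[-0.6,0,0,0,0]]' 30
```

```text
clock: 5.2
tcp_pos: [0.5186, -0.0581, 0.1062]
orientation: [-0.0, 0.487, 0.873, -0.0]
wrist_force: [0.2, -0.1, -0.2]
finger_gap: 0.0514
grip_force: 0.0
clock: 5.7
tcp_pos: [0.5185, -0.0589, 0.1076]
orientation: [0.001, 0.488, 0.873, -0.001]
wrist_force: [-3.9, -2.3, 4.7]
finger_gap: 0.0249
grip_force: 29.5
```

```bash
python3 -m pendant '[[-0.6,0,-0.0005,0,0],[-0.6,0,0,-0.003,0],[-0.6,0,0,-0.003,0],[-0.6,0,0,-0.003,0],[-0.6,0,0,-0.0015,0],[-0.6,0,0,0,0],[-0.6,0,0,0,0]]' 60
python3 - <<'E'
from h import *
snap('side','pics/s2.png')
E
```

```text
clock: 6.58
tcp_pos: [0.518, -0.0583, 0.1163]
orientation: [-0.0, 0.487, 0.873, -0.0]
wrist_force: [0.9, -5.0, -10.1]
finger_gap: 0.0241
grip_force: 59.3
```

```bash
python3 -m pendant '[[-0.6,0,0,-0.0015,0],[-0.6,0,0,0,0],[-0.6,0,0,0,0]]'
```

```text
clock: 7.0
tcp_pos: [0.518, -0.0582, 0.1178]
orientation: [-0.0, 0.487, 0.873, -0.0]
wrist_force: [0.5, -5.1, -10.4]
finger_gap: 0.024
grip_force: 59.4
```

Run:
```python
from h import *
env.read_camera('scene')
a=cv2.imread('pics/s2.png')[180:300,200:360]
snap('scene','pics/s3.png'); b=cv2.imread('pics/s3.png')[170:290,200:360]
cv2.imwrite('pics/c1.png',cv2.resize(np.vstack([a,b]),None,fx=2.5,fy=2.5,interpolation=3))
```

```text
(no output)
```

View pics/c1.png

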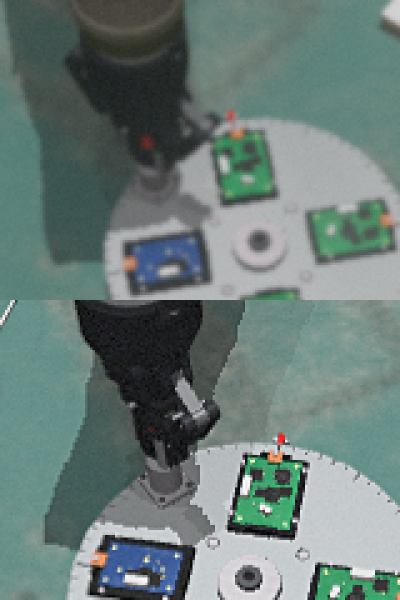

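```bash
python3 -m pendant '[[-0.6,0.001,0,0,0.01],[-0.6,0.001,0,0,0.01],[-0.6,0,0,0,0]]'
```

```text
clock: 7.48
tcp_pos: [0.5168, -0.0563, 0.1178]
orientation: [-0.001, 0.496, 0.868, -0.0]
wrist_force: [0.5, -4.8, -14.5]
finger_gap: 0.0239
grip_force: 59.4
```

```bash
python3 -m pendant '[[-0.6,0.005,0.0002,0,0.05],[-0.6,0.0105,0.0005,0,0.1],[-0.6,0.0105,0.0005,0,0.1],[-0.6,0,0,0,0]]'
python3 - <<'E'
from h import *
s=env.get_state();M=R.from_quat(np.roll(s['orientation'],-1)).as_matrix();print(s['wrist_force']@M)
E
```

```text
clock: 7.98
tcp_pos: [0.5065, -0.0316, 0.118]
orientation: [-0.001, 0.6, 0.8, 0.0]
wrist_force: [0.1, -2.5, -12.6]
finger_gap: 0.0243
grip_force: 59.6
[-2.47590366 -0.59308149 12.56945084]
```

```bash
cat > f.py <<'E'
from h import *
s=env.get_state();M=R.from_quat(np.roll(s['orientation'],-1)).as_matrix();print('tool F',(s['wrist_force']@M).round(1),'psi',np.degrees(np.arctan2(M[1,0],M[0,0])).round(2), 'polar',[ (np.hypot(*d[:2])*1000,np.degrees(np.arctan2(d[1],d[0]))%360) for d in [s['tcp_pos']-np.array([.609,-.004,0])]])
E
python3 -m pendant '[[-0.6,0.0105,0.0005,0,0.1],[-0.6,0.0105,0.0005,0,0.1],[-0.6,0.0105,0.0005,0,0.1],[-0.6,0,0,0,0]]'; python3 f.py
python3 -m pendant '[[-0.6,0.0105,0.0005,0,0.1],[-0.6,0.0105,0.0005,0,0.1],[-0.6,0,0,0,0]]'; python3 f.py
```

```text
clock: 8.48
tcp_pos: [0.5027, -0.0009, 0.1181]
orientation: [-0.0, 0.712, 0.702, 0.0]
wrist_force: [0.3, -1.5, -11.8]
finger_gap: 0.0236
grip_force: 59.7
tool F [-1.5  0.3 11.8] psi 89.21 polar [(np.float64(106.36600499631675), np.float64(178.31097256035366))]
clock: 8.85
tcp_pos: [0.5052, 0.0197, 0.1182]
orientation: [-0.0, 0.778, 0.628, 0.0]
wrist_force: [1.3, -2.0, -12.8]
finger_gap: 0.0239
grip_force: 59.8
tool F [-1.7  1.7 12.8] psi 77.8 polar [(np.float64(106.42991995739601), np.float64(167.1335352710987))]
```

```bash
python3 -m pendant '[[-0.6,0.0105,0.0007,0,0.1],[-0.6,0.0105,0.0006,0,0.1],[-0.6,0.0105,0.0006,0,0.1],[-0.6,0,0,0,0]]'; python3 f.py
python3 -m pendant '[[-0.6,0.0105,0.0006,0,0.1],[-0.6,0.0105,0.0006,0,0.1],[-0.6,0,0,0,0]]'; python3 f.py
```

```text
clock: 9.35
tcp_pos: [0.5167, 0.0488, 0.1182]
orientation: [-0.0, 0.863, 0.505, -0.0]
wrist_force: [-0.2, -0.6, -11.0]
finger_gap: 0.0238
grip_force: 59.9
tool F [-0.7  0.1 11. ] psi 60.62 polar [(np.float64(106.34079366595519), np.float64(150.22207837190498))]
clock: 9.72
tcp_pos: [0.5289, 0.0657, 0.1182]
orientation: [-0.0, 0.909, 0.416, -0.0]
wrist_force: [-0.8, 0.2, -10.3]
finger_gap: 0.0238
grip_force: 60.0
tool F [-0.3 -0.7 10.3] psi 49.16 polar [(np.float64(106.1986272586691), np.float64(138.9484097323389))]
```

```bash
python3 -m pendant '[[-0.6,0,0,0.002,0],[-0.6,0,0,0.002,0],[-0.6,0,0,0,0],[0.2,0,0,0,0],[0.2,0,0,0,0]]'; python3 f.py
python3 -m pendant '[[0.2,0,0,-0.025,0],[0.2,0,0,-0.015,0],[0,-0.03,0,0,0],[-1,-0.005,0,0,0],[-1,0,0,0,0],[-1,0,0,0,0]]' 30
python3 - <<'E'
from h import *
cam=snap('wrist','pics/w3.png')
for d in env.recognise('wrist','knob_top')[:2]: print(np.round(d['centre'],1),round(d['score'],2),at_z('wrist',d['centre'],.119,cam).round(4))
E
```

```text
clock: 10.35
tcp_pos: [0.5307, 0.0656, 0.1152]
orientation: [0.001, 0.91, 0.414, 0.002]
wrist_force: [0.4, 0.2, -0.3]
finger_gap: 0.051
grip_force: 0.0
tool F [0.4 0.2 0.3] psi 48.95 polar [(np.float64(104.76541761860932), np.float64(138.33476154617915))]
clock: 11.1
tcp_pos: [0.5067, 0.0397, 0.1543]
orientation: [0.0, 0.91, 0.414, 0.0]
wrist_force: [-0.5, -0.2, 0.3]
finger_gap: -0.0001
grip_force: 0.0
```

View pics/w3.png

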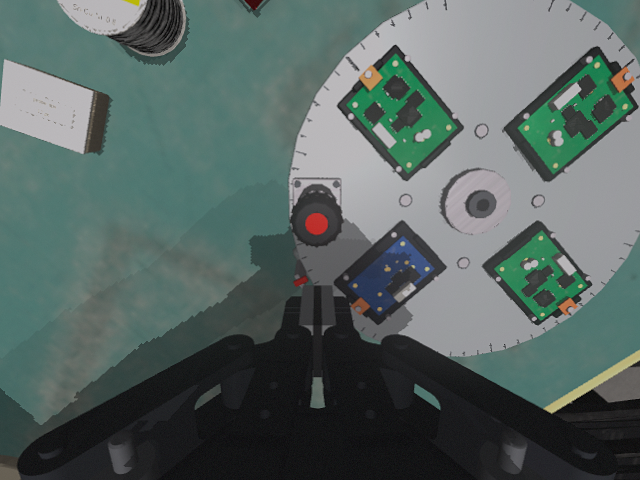

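The knob top is at (316,224), on the closed fingers' centreline (x≈317), with bare dial between the fingers and the blue nest. I'll lower behind the flange.

```bash
python3 -m pendant '[[-1,0,0,0.03,0],[-1,0,0,0.03,0],[-1,0,0,0.015,0],[-1,0,0,0.004,0],[-1,0,0,0,0]]'; python3 f.py
python3 -m pendant '[[-1,0,0,0.001,0],[-1,0.003,0,0,0],[-1,0.0025,0,0,0],[-1,0,0,0,0]]'; python3 f.py
```

```text
clock: 11.82
tcp_pos: [0.5066, 0.0394, 0.0757]
orientation: [0.0, 0.91, 0.414, 0.0]
wrist_force: [-0.2, 0.7, 0.0]
finger_gap: 0.0002
grip_force: 0.0
tool F [ 0.4 -0.6 -0. ] psi 48.93 polar [(np.float64(111.23078985263307), np.float64(157.04090305432007))]
clock: 12.32
tcp_pos: [0.51, 0.0437, 0.0745]
orientation: [0.0, 0.91, 0.414, 0.0]
wrist_force: [0.5, 0.5, -0.7]
finger_gap: 0.0
grip_force: 0.0
tool F [0.7 0.  0.7] psi 48.94 polar [(np.float64(109.85102382014769), np.float64(154.28847408519263))]
```

```bash
python3 -m pendant '[[-1,0.0015,0,0,0],[-1,0.001,-0.0003,0,0.0095],[-1,0,0,0,0]]'; python3 f.py
python3 -m pendant '[[-1,0.001,-0.0003,0,0.0095],[-1,0.001,-0.0003,0,0.0095],[-1,0,0,0,0]]'; python3 f.py
```

```text
clock: 12.7
tcp_pos: [0.5111, 0.0456, 0.0742]
orientation: [0.0, 0.912, 0.41, -0.0]
wrist_force: [-0.1, 0.3, 0.2]
finger_gap: 0.0
grip_force: 0.0
tool F [ 0.1 -0.3 -0.2] psi 48.37 polar [(np.float64(109.7526441224462), np.float64(153.10850421242404))]
clock: 13.08
tcp_pos: [0.5115, 0.0468, 0.0742]
orientation: [0.001, 0.916, 0.401, -0.001]
wrist_force: [-2.6, -4.6, 1.7]
finger_gap: 0.0001
grip_force: 1.6
tool F [-5.2  1.2 -1.7] psi 47.25 polar [(np.float64(109.9327489906347), np.float64(152.46425109306026))]
```

```bash
python3 -m pendant '[[-1,0.001,-0.0003,0,0.0095],[-1,0.001,-0.0003,0,0.0095],[-1,0.001,-0.0003,0,0.0095],[-1,0.001,-0.0003,0,0.0095],[-1,0.001,-0.0003,0,0.0095],[-1,0.001,-0.0003,0,0.0095],[-1,0,0,0,0]]'; python3 f.py
```

```text
clock: 13.95
tcp_pos: [0.5144, 0.0522, 0.0742]
orientation: [0.001, 0.927, 0.374, -0.001]
wrist_force: [-1.6, -5.6, 1.8]
finger_gap: -0.0002
grip_force: 1.7
tool F [-5.1  2.9 -1.8] psi 43.97 polar [(np.float64(109.98463881384795), np.float64(149.28077968723906))]
```

```bash
python3 -m pendant '[[-1,0.001,-0.0003,0,0.0095],[-1,0.001,-0.0003,0,0.0095],[-1,0.001,-0.0003,0,0.0095],[-1,0.001,-0.0003,0,0.0095],[-1,0.001,-0.0003,0,0.0095],[-1,0.001,-0.0003,0,0.0095],[-1,0,0,0,0]]'; python3 f.py
python3 -m pendant '[[-1,0.001,-0.0003,0,0.0095],[-1,0.001,-0.0003,0,0.0095],[-1,0,0,0,0]]'; python3 f.py
```

```text
clock: 14.82
tcp_pos: [0.5178, 0.0575, 0.0742]
orientation: [0.001, 0.938, 0.348, -0.001]
wrist_force: [-1.7, -4.7, 1.8]
finger_gap: -0.0002
grip_force: 1.7
tool F [-4.4  2.4 -1.8] psi 40.7 polar [(np.float64(110.02533598589915), np.float64(146.01566595219583))]
clock: 15.2
tcp_pos: [0.5189, 0.0593, 0.0742]
orientation: [0.001, 0.941, 0.339, -0.001]
wrist_force: [-2.3, -5.0, 1.0]
finger_gap: -0.0001
grip_force: 1.6
tool F [-4.9  2.4 -1. ] psi 39.62 polar [(np.float64(110.13833608351635), np.float64(144.90011244463983))]
```

```bash
python3 -m pendant '[[-1,0.001,-0.0003,0,0.0095],[-1,0.001,-0.0003,0,0.0095],[-1,0,0,0,0]]'; python3 f.py
```

```text
clock: 15.58
tcp_pos: [0.5201, 0.0609, 0.0743]
orientation: [0.001, 0.944, 0.33, -0.001]
wrist_force: [-1.9, -5.8, 1.2]
finger_gap: 0.0
grip_force: 1.7
tool F [-5.1  3.4 -1.2] psi 38.52 polar [(np.float64(110.09875799213202), np.float64(143.8797407623419))]
```

```bash
cat > chk.py <<'E'
import sys
from f import *
sys.exit(int((s['wrist_force']@M)[0] < -8.5))
E
python3 -m pendant '[[-1,0.001,-0.0003,0,0.0095],[-1,0.0005,-0.0001,0,0.005],[-1,0,0,0,0]]' >/dev/null && python3 chk.py && python3 -m pendant '[[-1,0.001,-0.0003,0,0.0095],[-1,0.0005,-0.0001,0,0.005],[-1,0,0,0,0]]' >/dev/null && python3 chk.py && python3 -m pendant '[[-1,0.001,-0.0003,0,0.0095],[-1,0.0005,-0.0001,0,0.005],[-1,0,0,0,0]]' >/dev/null && python3 chk.py && python3 -m pendant '[[-1,0.001,-0.0003,0,0.0095],[-1,0.0005,-0.0001,0,0.005],[-1,0,0,0,0]]' >/dev/null && python3 chk.py
```

```text
tool F [-5.6  3.4 -1.8] psi 37.69 polar [(np.float64(110.13883822986067), np.float64(143.11817946093166))]
tool F [-5.5  3.6 -1.7] psi 36.86 polar [(np.float64(110.17221394127876), np.float64(142.3345820625353))]
tool F [-4.5  3.1 -0.7] psi 36.04 polar [(np.float64(110.1443655344563), np.float64(141.27896640289515))]
tool F [-2.9  3.3 -1.8] psi 35.22 polar [(np.float64(110.15279101473332), np.float64(140.4311687929344))]
```

```bash
python3 -m pendant '[[-1,0.0007,-0.0002,0,0.007],[-1,0,0,0,0]]' && python3 chk.py && python3 -m pendant '[[-1,0.0007,-0.0002,0,0.007],[-1,0,0,0,0]]' >/dev/null && python3 chk.py
python3 - <<'E'
from h import *
snap('side','pics/s4.png');snap('scene','pics/s5.png')
for n,f in (('side','pics/s4.png'),('scene','pics/s5.png')):
    for d in env.recognise(n,'knob_top')[:1]: print(n,d)
a=cv2.imread('pics/s4.png')[190:310,230:390]; b=cv2.imread('pics/s5.png')[180:300,240:400]
cv2.imwrite('pics/c2.png',cv2.resize(np.vstack([a,b]),None,fx=2.5,fy=2.5,interpolation=3))
E
```

```text
clock: 17.32
tcp_pos: [0.5245, 0.0668, 0.0743]
orientation: [0.001, 0.954, 0.299, -0.0]
wrist_force: [-1.8, -4.6, 1.7]
finger_gap: 0.0004
grip_force: 1.4
tool F [-4.1  2.8 -1.7] psi 34.81 polar [(np.float64(110.19393562361464), np.float64(140.04165033550424))]
tool F [-3.4  3.2 -2.4] psi 34.41 polar [(np.float64(110.19918019133333), np.float64(139.66890486013207))]
side {'centre': [330.9, 228.4], 'score': 0.63}
scene {'centre': [346.6, 233.8], 'score': 0.7}
```

View pics/c2.png

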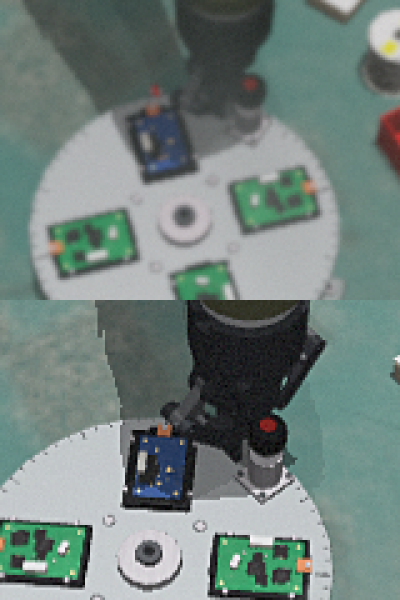

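The blue nest is now close to the pointer, and the knob is clear of the fingers. The picture doesn't settle the knob's height, so I'll continue by feel in small steps.

```bash
for i in 1; do python3 -m pendant '[[-1,0.0007,-0.0002,0,0.007],[-1,0,0,0,0]]' >/dev/null && python3 chk.py && python3 -m pendant '[[-1,0.0007,-0.0002,0,0.007],[-1,0,0,0,0]]' >/dev/null && python3 chk.py && python3 -m pendant '[[-1,0.0007,-0.0002,0,0.007],[-1,0,0,0,0]]' >/dev/null && python3 chk.py && python3 -m pendant '[[-1,0.0007,-0.0002,0,0.007],[-1,0,0,0,0]]' >/dev/null && python3 chk.py; done
```

```text
tool F [-3.3  3.8 -1.9] psi 34.01 polar [(np.float64(110.25796343372528), np.float64(139.26595378685803))]
tool F [-0.6  1.4 -1.2] psi 33.64 polar [(np.float64(110.36959675437504), np.float64(138.56114023479094))]
tool F [-0.2  0.7 -0.4] psi 33.26 polar [(np.float64(110.57858634807292), np.float64(138.03044214870076))]
tool F [-1.2  1.  -1.5] psi 32.85 polar [(np.float64(110.63988657147394), np.float64(137.84477469453125))]
```

```bash
python3 -m pendant '[[-1,0.0007,-0.0002,0,0.007],[-1,0,0,0,0]]' >/dev/null && python3 chk.py && python3 -m pendant '[[-1,0.0007,-0.0002,0,0.007],[-1,0,0,0,0]]' >/dev/null && python3 chk.py
```

```text
tool F [-2.1  1.5 -1.5] psi 32.45 polar [(np.float64(110.62948473135478), np.float64(137.4956282382295))]
tool F [-2.3  1.1 -2.4] psi 32.04 polar [(np.float64(110.57338510336581), np.float64(137.0795363973125))]
```

```bash
python3 -m pendant '[[-1,0.0007,-0.0002,0,0.007],[-1,0,0,0,0]]' >/dev/null && python3 chk.py && python3 -m pendant '[[-1,0.0007,-0.0002,0,0.007],[-1,0,0,0,0]]' >/dev/null && python3 chk.py
python3 - <<'E'
from h import *
snap('scene','pics/s6.png')
a=cv2.imread('pics/s5.png')[200:270,300:380]; b=cv2.imread('pics/s6.png')[200:270,300:380]
cv2.imwrite('pics/c3.png',cv2.resize(np.hstack([a,b]),None,fx=5,fy=5,interpolation=3))
E
```

```text
tool F [-1.7  1.2 -2.2] psi 31.64 polar [(np.float64(110.59613630773408), np.float64(136.7061269520944))]
tool F [-2.5  0.3 -2.3] psi 31.24 polar [(np.float64(110.6318340177228), np.float64(136.42031475918017))]
```

View pics/c3.png

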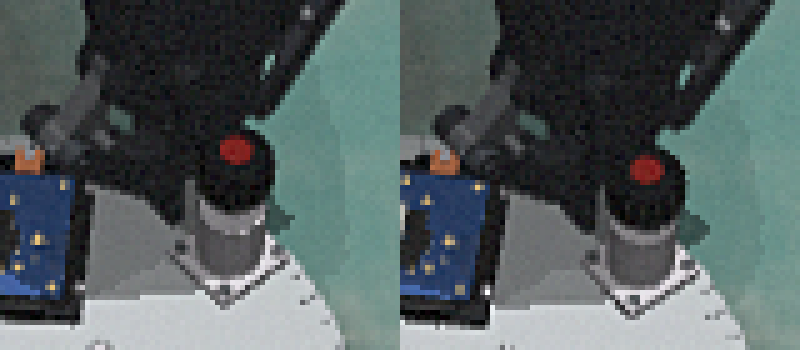

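The knob now sits lower on its housing than before (less housing shows below it), and the pin's drag has vanished, so the pin has dropped. I'll back off, rise and go over the knob.

```bash
python3 -m pendant '[[-1,-0.005,0,0,0],[-1,0,0,-0.03,0],[-1,0,0,-0.04,0],[-1,0.016,0,0,0],[-1,0.016,0.0005,0,0],[-1,0,0,0,0]]' 30; python3 f.py
python3 - <<'E'
from h import *
snap('wrist','pics/w4.png')
for d in env.recognise('wrist','knob_top')[:1]: print(d,at_z('wrist',d['centre'],.114))
E
python3 -m pendant '[[-1,0,0,0.01,0],[-1,0,0,0.003,0],[-1,0,0,0,0]]'; python3 f.py
```

```text
clock: 20.58
tcp_pos: [0.5528, 0.0866, 0.1432]
orientation: [-0.0, 0.963, 0.27, -0.0]
wrist_force: [-0.5, 0.6, -0.1]
finger_gap: -0.0
grip_force: 0.0
tool F [-0.1 -0.8  0.1] psi 31.3 polar [(np.float64(106.60142085540306), np.float64(121.79704503355903))]
{'centre': [317.6, 277.5], 'score': 0.93} [0.55988955 0.09115578 0.114     ]
clock: 21.05
tcp_pos: [0.5517, 0.0858, 0.1307]
orientation: [-0.0, 0.963, 0.269, -0.001]
wrist_force: [0.4, 0.4, 0.4]
finger_gap: -0.0003
grip_force: 0.0
tool F [ 0.5 -0.1 -0.4] psi 31.23 polar [(np.float64(106.49711629786901), np.float64(122.54823531718843))]
```

```bash
python3 -m pendant '[[-1,0,0,0.001,0],[-1,0,0,0,0]]'; python3 f.py
python3 -m pendant '[[-1,0,0,0.001,0],[-1,0,0,0,0]]'|grep -E 'tcp|wrist'
```

```text
clock: 21.3
tcp_pos: [0.5523, 0.0859, 0.1303]
orientation: [0.0, 0.963, 0.269, 0.0]
wrist_force: [0.1, -0.5, 1.0]
finger_gap: -0.0005
grip_force: 0.0
tool F [-0.2  0.5 -1. ] psi 31.24 polar [(np.float64(106.28371122267465), np.float64(122.25531550454322))]
tcp_pos: [0.5524, 0.0859, 0.1296]
wrist_force: [-0.7, -0.7, 3.1]
```

```bash
python3 -m pendant '[[-1,0,0,0.001,0],[-1,0,0,0,0]]'|grep -E 'tcp|wrist'
python3 -m pendant '[[-1,0,0,0.001,0],[-1,0,0,0,0]]'|grep -E 'tcp|wrist'
```

```text
tcp_pos: [0.5524, 0.0859, 0.129]
wrist_force: [-2.0, -0.2, 6.8]
tcp_pos: [0.5525, 0.0859, 0.1289]
wrist_force: [-4.6, -0.2, 11.4]
```

```bash
python3 -m pendant '[[-1,0,0,0.001,0],[-1,0,0,0,0]]'|grep -E 'tcp|wrist'
python3 -m pendant '[[-1,0,0,-0.003,0],[-1,0,0,-0.02,0],[-1,0,0,-0.03,0],[-1,-0.03,0,-0.02,0],[-1,-0.05,0,0,0],[-1,-0.05,0,0,0],[-1,0,0,0,0]]'
python3 - <<'E'
from h import *
snap('scene','pics/s7.png')
for l,z in [('knob_top',.112),('flux_bottle',.045),('solder_spool',.03),('component_box',.012)]:
    for d in env.recognise('scene',l)[:1]: print(l,np.round(d['centre'],1),at_z('scene',d['centre'],z).round(3))
a=cv2.imread('pics/s6.png')[200:270,300:380]; b=cv2.imread('pics/s7.png')[200:270,300:380]
cv2.imwrite('pics/c4.png',cv2.resize(np.hstack([a,b]),None,fx=5,fy=5,interpolation=3))
E
```

```text
tcp_pos: [0.5526, 0.0859, 0.1289]
wrist_force: [-6.4, -0.8, 17.2]
clock: 23.18
tcp_pos: [0.4379, 0.0178, 0.1987]
orientation: [-0.0, 0.963, 0.268, -0.001]
wrist_force: [0.6, -0.5, 0.4]
finger_gap: 0.0002
grip_force: 0.0
knob_top [347.9 237.6] [0.558 0.082 0.112]
flux_bottle [423.  326.1] [0.698 0.194 0.045]
solder_spool [427.6 238.9] [0.515 0.241 0.03 ]
component_box [418.2 208.3] [0.426 0.243 0.012]
```

View pics/c4.png

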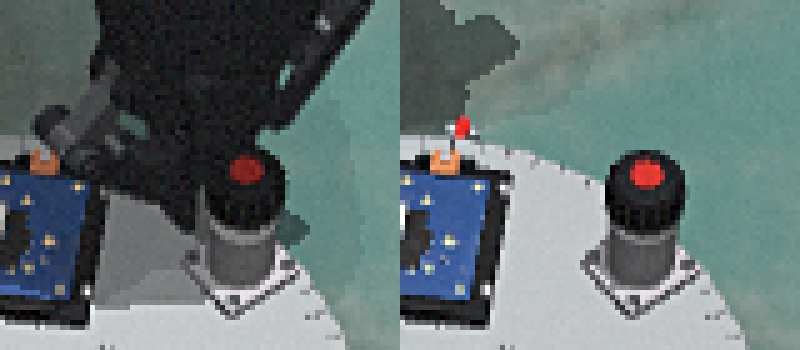

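The knob went solid at its home height: fingertips at 112 mm, with no further movement from 11 to 17 N. The blue nest is at the pointer, the bystanders have not moved, and the arm is clear.

```bash
python3 -c "from workcell import env; print(env.hand_in())"
```

```text
the job is handed in; nothing more can be done
None
```

The blue-board nest is at the red pointer with the plunger in the next notch and its knob pressed home, the bystanders are unmoved, and the job is handed in at about 23 s.

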